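Load a honing stone on the sloping sharpening stand

TASK

Load the pale honing stone on the red sharpening stand: swing the stand's keeper arm aside, lower the stone (do not drop it) lengthwise onto the narrow sloping bed, centred, square and flat with its lower end against the ledge, and swing the keeper fully back over the stone's upper end. Leave the brown stone and everything else on the bench where it is.

Things in the scene. Friction and masses are not known exactly. Their poses are not given: they have to be found in the camera images.
- stone_pale: The cream-coloured honing stone to load: a slab 120 x 50 x 22 mm, about 0.3 kg, lying flat on the bench. Origin at the centre of its underside; x along its length, y across its width, z up through its thickness. Either end may be the lower one.
- stone_brown: A reddish-brown honing stone of the same shape and size, lying flat on the bench; leave it alone. Origin at the centre of its underside, x along its length.
- bed: Bed of the red stand: a bar 26 mm wide, sloping 30 degrees. Origin on its upper face, on the centre line, at the face of the steel ledge, 45 mm above the bench; x up the slope, y across, z square to the face. The ledge at the lower end (x -10 to 0 mm) is 36 mm wide and 12 mm high. The stone is to lie from x = 0 to 120 mm. At x = 138 mm a 16 mm post carries the keeper.
- keeper (a joint): Aluminium keeper arm 40 x 12 x 6 mm, turning on the post (bed x 138 mm, y 0) parallel to the bed's face, 25 to 31 mm above it. 0 rad (a stop): it points straight down the slope, over the stone's upper end. Grows, counterclockwise from above, as it swings aside to the bed's -y side; at 1.57 it is square to the bed, clear of the stone; stop at 1.9. It stays where it is left.
- keeper_grip (a point): Point on the keeper's grip, a black round pin 10 mm thick and 30 mm long, that stands up from the arm square to the bed's face, 30 mm from the pivot. The point lies on the pin's axis 49 mm above the bed's face, 12 mm below the pin's free end.
- stand: The whole stand, fixed to the bench: grey base plate 170 x 90 x 10 mm, two legs and the bed. Origin on the bench under the middle of the seated stone (10 mm short of the plate's centre); x is the level direction in which the bed rises.
- jar: Jar with a red lid, 62 mm across, 85 mm tall; bystander. Origin at the centre of its underside.
- dish: Green bowl 90 mm across, 40 mm tall; bystander. Origin at the centre of its underside.
- pliers: Pliers with blue handles, 160 mm long, 16 mm tall, lying on the bench; bystander. Origin near the pivot, x towards the jaws.
- brush: Brush lying on the bench; bystander. x along its length, handle to -x.
- hammer: Hammer lying on the bench; bystander. x along its length, handle to -x.
- bur_block: Red block 60 x 120 x 35 mm with burs standing in it up to about 85 mm; bystander. Origin at the centre of its underside.
Mind the look-alikes: they are no part of the job. Leave any purple look-alike of the stand alone.

How it is judged:
On the way, in this order (a step that is already met when the one before it is completed fails the run):
1. the keeper is swung aside (past 1.2 rad) (value of joint keeper above 1.2 rad), for 0.1 s.
2. the gripper itself brings the pale stone down onto the bed: still held, within 8 mm above the face and 12 mm of the centre line, keeper still aside (contact force between stone_pale and the fingers above 0.5 N and value of joint keeper above 1 rad and x of stone_pale in the frame of bed between 0.05 and 0.078 m and y of stone_pale in the frame of bed between -0.012 and 0.012 m and z of stone_pale in the frame of bed between -0.004 and 0.008 m and angle between the z axis of stone_pale and the z axis of bed, either way round below 0.15 rad), for 0.05 s.
At the end, for the whole second after the job is handed in: Pale stone at rest, flat on the bed (4 mm, 0.06 rad), within 8 mm of its centre line and square to it within 0.12 rad, lower end within 6 mm of the ledge; keeper within 0.2 rad of its closed stop over the stone; all else within 30 mm of its start (x of stone_pale in the frame of bed between 0.055 and 0.066 m and y of stone_pale in the frame of bed between -0.008 and 0.008 m and z of stone_pale in the frame of bed between -0.004 and 0.004 m and angle between the x axis of stone_pale and the x axis of bed, either way round below 0.12 rad and angle between the z axis of stone_pale and the z axis of bed, either way round below 0.06 rad and value of joint keeper below 0.2 rad and linear speed of stone_pale below 0.01 m/s); the robot touches nothing.
It fails at once if the brown stone is shifted more than 30 mm (distance of stone_brown from where it was at the start of the episode above 0.03 m).
It fails at once if another thing on the bench (jar, dish, pliers, brush, hammer, bur block) is shifted more than 30 mm (distance of any of jar, dish, pliers, brush, hammer, bur_block from where it was at the start of the episode above 0.03 m).
It also fails if it takes over 70 s, if anything falls off the work surface, if the arm or the gripper's body presses on something with over 40 N, if the wrist force passes 120 N, or if a joint passes its speed limit or range.

ROBOT

A 7-joint arm with a two-finger parallel gripper is mounted at the origin on the work surface. World frame = base frame: x ahead of the robot, y to its left, z up, the work surface at z = 0. Lengths are in m, angles in rad, forces in N, time in s.
With the tool pointing down it reaches from about 0.4 to 0.875 m from the base axis. Payload 6.5 kg.
Tool frame: the origin (TCP) lies at the centre of the arm's flange, where the gripper is bolted on; the fingertips stand 173 mm ahead of it and the grasp point (between the pads) lies 155 mm ahead of it; z points along the fingers, y is the line along which they close (so a half turn about z gives the same grasp; the last joint's range is limited). The gripper opens to 85 mm and grips with 20 to 120 N. Pads are 22 mm wide; open, the fingers measure 114 mm over their backs; the gripper's body (76 mm by 85 mm) begins 54 mm behind the grasp point. The pads swing forward as they close: fully open they stand 13 mm farther back than shut.
Start: joints at [1.048, 0.536, -0.004, 1.538, 0.003, 1.067, -0.071], TCP at [0.287, -0.583, 0.405] pointing down, gripper open.
Joint ranges: [-2.7, 2.7], [-0.37, 2.16], [-1.27, 1.26], [0.24, 2.4], [-1.31, 4.45], [0.19, 1.91], [-2.76, 2.76]. Speed limits (rad/s): [2.39, 2.39, 3.14, 3.14, 3.14, 3.14, 3.14].

INTERFACE

Orientations are given as a unit quaternion [w, x, y, z].
In Python, from station import manip gives the robot as it stands.
- The arm moves only by the tool step_arm, never from a script. Its argument "commands" is text: rows parted by semicolons, each of 7 numbers parted by spaces: the shift along the tool's x, y, z each as a share of 0.6 m, from -1 to 1, then the turn, a rotation vector about the tool's x, y, z each as a share of 360 degrees, from -1 to 1, then the finger opening in mm, from 0 to 85.4. In form: dx dy dz wx wy wz jaw; .... A call has 1 to 8 rows; each row is the pose to reach, as a shift and turn from the pose commanded when the call began, along the tool's axes at that moment, turning the shorter way round; what a row does not reach only later rows make up. A row lasts 1/12 s, in which the tool goes at most 41.7 mm and 7.16 degrees, less where a joint would pass 70% of its speed; a pose out of reach is approached as far as the arm can. A call with a number of a shift or a turn outside -1 to 1 is refused whole. A call with a gripper value outside its range is refused whole. The fingers move at their own pace and stop on an object; "force" is the grip in N (left out, the last holds). Time passes only in rows, so rows that repeat a pose let the fingers close. It gives the time, the measured TCP pose, the force, the opening and the grip force at its end, in the units of the state.
- manip.get_state(): the state, without advancing time (a new reading comes with each control period).
- manip.camera(name): name is "scene" or "top"; returns a dict with "pixels" (400x640x3 uint8, red, green, blue), "depth" (400x640 float32, m along the optical axis (not along the pixel's ray), 0 where there is no reading), "vertical_fov" (degrees; the focal length in pixels is half the picture's height over the tangent of half this angle, whatever the lens; pixels are square), "cx", "cy" (the principal point, pixels), "world_from_camera" (4x4, takes a point from camera to world coordinates). Camera axes: x right, y down, z forward; pixel columns grow to the right and rows downward; lengths in m; the calibration is good to about 2 mm. A picture is of the moment at which its call begins.
- manip.finish_job(): hands the job in; it is judged then, once.
The state is a dict: "clock": time; "qpos": joint angles; "qvel": joint speeds; "effort": joint torques, N m; "tool_pos": TCP position; "orientation": TCP orientation; "force": force on the tool from outside, world axes, zero at the start; "torque": the same for the moment, N m; "opening": finger opening in m; "grasp_force": force on a finger pad.
Only numpy, scipy, OpenCV 4.12 (cv2) and the standard library are available. Lean on these libraries where they do the work, as an engineer would, in place of code of your own. Each camera call takes 0.05 s, during which the arm holds its last target. There are 200 camera calls.

## Working session

There is one attempt and no reset: what is moved stays moved. The work goes in short steps, Python scripts to look and compute and a tool call to move; the robot and the scene stay as the last step left them, time stands still between calls to the robot, and variables do not carry over. Pictures are saved under pics/ and viewed, at most 10 in all, crops included, and the job is handed in when it is done.

Besides the shell and the picture viewer there is one more tool, called after "Call:" as name(argument=value, ...) on one line, values as JSON. step_arm: Moves the arm, as the interface text tells. Its arguments: {"type":"object","properties":{"commands":{"type":"string"},"force":{"type":"number"}},"required":["commands"]}

```bash
mkdir -p pics
cat > h.py <<'E'
import numpy as np,cv2
from station import manip
from scipy.spatial.transform import Rotation as R
def cam(n):
    c=manip.camera(n); c['f']=200/np.tan(np.radians(c['vertical_fov'])/2); return c
def pts(c):
    v,u=np.mgrid[:400,:640]; d=c['depth']
    P=np.stack([(u-c['cx'])/c['f']*d,(v-c['cy'])/c['f']*d,d],-1)
    T=c['world_from_camera']; return P@T[:3,:3].T+T[:3,3]
def proj(c,p):
    T=c['world_from_camera']; q=(np.asarray(p)-T[:3,3])@T[:3,:3]
    return q[...,:2]/q[...,2:]*c['f']+[c['cx'],c['cy']]
E
python3 - <<'E'
from h import *
for n in ['top','scene']:
    c=cam(n); cv2.imwrite(f'pics/{n}0.png',c['pixels'][...,::-1]); np.savez(f'{n}0.npz',**c)
    print(n,c['world_from_camera'].round(3).tolist(),c['f'],c['cx'],c['cy'])
s=manip.get_state(); print(s)
E
```

```text
top [[-0.02, -0.986, 0.165, 0.213], [-1.0, 0.019, -0.007, -0.063], [0.004, -0.165, -0.986, 1.605], [0.0, 0.0, 0.0, 1.0]] 519.0602441008236 322.62486876023195 198.70079736962526
scene [[-0.81, 0.443, -0.384, 0.975], [0.586, 0.603, -0.541, 0.589], [-0.008, -0.663, -0.748, 1.055], [0.0, 0.0, 0.0, 1.0]] 386.80993123634204 323.3943196434326 205.88640344021812
{'clock': 0.1, 'qpos': array([ 1.04779913,  0.53712691, -0.00446559,  1.53878445,  0.00259589,
        1.06730413, -0.07118482]), 'qvel': array([-0.00054808, -0.00097933, -0.00037596, -0.00295484, -0.00145275,
       -0.00037121,  0.00053884]), 'effort': array([ 2.14640830e-03, -5.84565496e+01,  1.05131473e+00, -2.59778774e+01,
        1.25670206e-02,  4.55167290e-03, -2.49613561e-05]), 'tool_pos': array([ 0.28658443, -0.58307493,  0.40387261]), 'orientation': array([-7.74425182e-04,  9.74017671e-01,  2.26470577e-01, -2.32352190e-04]), 'force': array([-0.20081166,  0.33655088, -0.20002358]), 'torque': array([-0.0356952 ,  0.0092244 ,  0.04028709]), 'grasp_force': 0.0, 'opening': 0.0857974519345779}
```

View pics/top0.png

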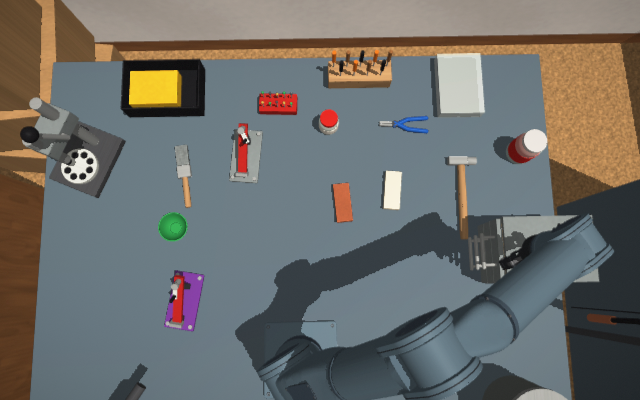

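View pics/scene0.png

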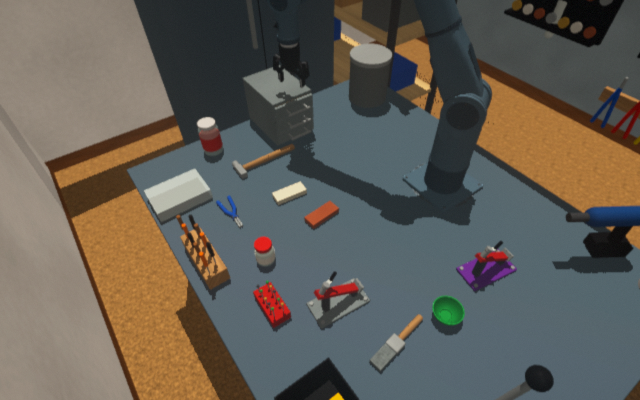

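The pale stone is the cream slab at top-view (392,190). The brown one is at (342,202), and the larger white box at (460,84) is not a stone. There are two stand candidates: red on a grey plate at (245,155), and the one on a purple plate at (183,300). The task calls for a grey base, so (245,155) fits. I'll confirm that with a crop while measuring.

Run:
```python
from h import *
t=dict(np.load('top0.npz')); s=dict(np.load('scene0.npz'))
a=cv2.resize(t['pixels'][110:195,215:275],None,fx=6,fy=6,interpolation=2)
b=cv2.resize(s['pixels'][260:330,300:375],None,fx=5.5,fy=5.5,interpolation=2)
o=np.zeros((520,780,3),np.uint8); o[:a.shape[0],:a.shape[1]]=a; o[:b.shape[0],365:365+b.shape[1]]=b
cv2.imwrite('pics/crop.png',o[...,::-1])
for n,c,boxs,boxst in (('top',t,(370,165,415,215),(225,118,270,188)),('scene',s,(265,175,312,210),(300,265,375,325))):
    P=pts(c); hsv=cv2.cvtColor(c['pixels'],cv2.COLOR_RGB2HSV).astype(int); H,S,V=hsv[...,0],hsv[...,1],hsv[...,2]
    x0,y0,x1,y1=boxs; box=np.zeros((400,640),bool); box[y0:y1,x0:x1]=1
    m=box&(V>150)&(S<90)&(P[...,2]>.016)
    q=P[m]; r=cv2.minAreaRect(q[:,:2].astype(np.float32)*1000); print(n,'stone',m.sum(),np.median(q[:,2]),r)
    x0,y0,x1,y1=boxst; box[:]=0; box[y0:y1,x0:x1]=1
    m=box&(S>150)&((H<8)|(H>172))&(V>60); q=P[m]
    A=np.c_[q[:,:2],np.ones(len(q))]; w=np.ones(len(q),bool)
    rng=np.random.default_rng(0);best=0
    for _ in range(500):
        k=rng.choice(len(q),3,False)
        try:p=np.linalg.solve(A[k],q[k,2])
        except:continue
        if not .4<np.hypot(p[0],p[1])<.75: continue
        ww=abs(A@p-q[:,2])<.003
        if ww.sum()>best:best=ww.sum();w=ww
    p=np.linalg.lstsq(A[w],q[w,2],rcond=None)[0]; g=p[:2]
    print(n,'bed',len(q),w.sum(),'slope',np.degrees(np.arctan(np.hypot(*g))),'az',np.degrees(np.arctan2(g[1],g[0])),p)
    print(' rect',cv2.minAreaRect(q[w][:,:2].astype(np.float32)*1000), 'z',q[w][:,2].min(),q[w][:,2].max())
    m=box&(S<60)&(P[...,2]>.005)&(P[...,2]<.016)&(V>70); q=P[m]
    print(' plate',m.sum(),np.median(q[:,2]),cv2.minAreaRect(q[:,:2].astype(np.float32)*1000))
    m=box&(V<60)&(P[...,2]>.07); q=P[m]; print(' pin',m.sum(),q[:60:3].round(3).tolist())
    m=box&(P[...,2]>.118); print(' high',np.c_[np.argwhere(m)[:,::-1],P[m].round(3)][:40:2].tolist())
```

```text
top stone 560 0.021841282088364222 ((373.13623046875, -213.1983642578125), (92.70569610595703, 428.8532409667969), 58.973419189453125)
top bed 334 177 slope 29.224591550867395 az 4.273730887692515 [ 0.55788892  0.04169066 -0.27488535]
 rect ((628.6954956054688, 165.56060791015625), (26.394245147705078, 130.0873565673828), 83.73177337646484) z 0.04581562836900788 0.11824478124174953
 plate 963 0.009484873371694125 ((635.2528076171875, 161.2683563232422), (139.03720092773438, 224.39410400390625), 89.77629852294922)
 pin 11 [[0.639, 0.149, 0.141], [0.633, 0.147, 0.151], [0.629, 0.15, 0.154], [0.627, 0.15, 0.15]]
 high [[240.0, 121.0, 0.213, -0.063, 1.605], [241.0, 124.0, 0.69, 0.163, 0.123], [243.0, 124.0, 0.69, 0.157, 0.123], [240.0, 125.0, 0.689, 0.167, 0.119], [245.0, 125.0, 0.689, 0.152, 0.118], [241.0, 126.0, 0.682, 0.162, 0.13], [243.0, 126.0, 0.683, 0.157, 0.126], [239.0, 127.0, 0.674, 0.166, 0.144], [241.0, 127.0, 0.674, 0.16, 0.144], [243.0, 127.0, 0.678, 0.156, 0.131], [245.0, 127.0, 0.682, 0.152, 0.121], [250.0, 127.0, 0.213, -0.063, 1.605], [238.0, 128.0, 0.671, 0.169, 0.145
[... 1179 characters left out ...]
, [335.0, 271.0, 0.625, 0.146, 0.153], [334.0, 272.0, 0.631, 0.15, 0.158], [336.0, 272.0, 0.626, 0.152, 0.156], [333.0, 273.0, 0.634, 0.149, 0.155], [335.0, 273.0, 0.631, 0.154, 0.159], [332.0, 274.0, 0.637, 0.148, 0.151], [334.0, 274.0, 0.633, 0.152, 0.152], [331.0, 275.0, 0.639, 0.146, 0.146], [333.0, 275.0, 0.635, 0.15, 0.147], [335.0, 275.0, 0.631, 0.154, 0.148], [332.0, 276.0, 0.638, 0.15, 0.144], [334.0, 276.0, 0.634, 0.154, 0.146], [330.0, 277.0, 0.642, 0.146, 0.138], [332.0, 277.0, 0.639, 0.151, 0.142], [329.0, 278.0, 0.645, 0.145, 0.134], [331.0, 278.0, 0.642, 0.151, 0.14], [333.0, 278.0, 0.638, 0.154, 0.139], [324.0, 279.0, 0.975, 0.589, 1.055], [329.0, 279.0, 0.647, 0.148, 0.135]]
```

View pics/crop.png

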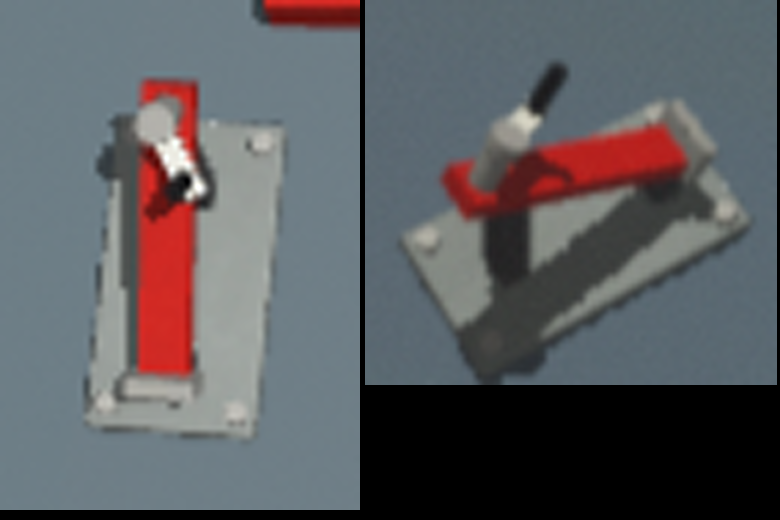

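The crop confirms it: grey plate, red bed, ledge at the lower (robot) side. The keeper is partly over the bed, pointing down-slope and a little to the right, with its black pin tip at about (246,141) in the top view. Next I'll ray-cast for precise poses.

```bash
cat > meas.py <<'E'
from h import *
def ray(c,uv):
    T=c['world_from_camera']; uv=np.asarray(uv,float)
    d=np.c_[(uv-[c['cx'],c['cy']])/c['f'],np.ones(len(uv))]@T[:3,:3].T
    return T[:3,3],d
def cast(c,uv,n,k): # plane n.p=k
    o,d=ray(c,uv); return o+d*((k-o@n)/(d@n))[:,None]
def up(c,box,F=8):
    x0,y0,x1,y1=box
    im=cv2.resize(c['pixels'][y0:y1,x0:x1],None,fx=F,fy=F,interpolation=cv2.INTER_CUBIC)
    return im,lambda p:(np.asarray(p,float)+.5)/F-.5+[x0,y0]
def stone(c,box,vmin,smax=110):
    im,f=up(c,box); hsv=cv2.cvtColor(im,cv2.COLOR_RGB2HSV)
    m=((hsv[...,2]>vmin)&(hsv[...,1]<smax)).astype(np.uint8)
    k=max(cv2.findContours(m,0,1)[0],key=cv2.contourArea)[:,0]
    q=cast(c,f(k),np.array([0,0,1.]),.022)
    return cv2.minAreaRect((q[:,:2]*1000).astype(np.float32))
def bed(c,box,az=-6.):
    im,f=up(c,box); hsv=cv2.cvtColor(im,cv2.COLOR_RGB2HSV).astype(int)
    m=((hsv[...,1]>140)&((hsv[...,0]<9)|(hsv[...,0]>172))).astype(np.uint8)
    v,u=np.nonzero(m); uv=f(np.c_[u,v]); r0=None
    s0=.572; off=0.165
    for _ in range(6):
        a=np.radians(az); e=np.array([np.cos(a),np.sin(a),0]); l=np.array([-e[1],e[0],0])
        ux=e*np.cos(np.pi/6)+[0,0,.5]; n=-e*.5+np.array([0,0,np.cos(np.pi/6)])
        O=e*s0+l*off+[0,0,.045]
        q=cast(c,uv,n,n@O)-O; x=q@ux; y=q@l
        X=[];Y=[];W=[]
        for b in np.arange(.012,.085,.004):
            k=(x>b)&(x<b+.004)
            if k.sum()>20: lo,hi=np.percentile(y[k],[.5,99.5]); X.append(b+.002);Y.append((lo+hi)/2);W.append(hi-lo)
        X,Y,W=map(np.array,(X,Y,W)); k=abs(W-np.median(W))<.0025
        p=np.polyfit(X[k],Y[k],1)
        xe=np.percentile(x[abs(y-np.median(Y))<.008],.3)
        az+=np.degrees(np.arctan(p[0]/np.cos(np.pi/6))); O=O+ux*xe+l*np.polyval(p,0)
        a=np.radians(az); e=np.array([np.cos(a),np.sin(a),0]); l=np.array([-e[1],e[0],0])
        s0=O@e-(O[2]-.045)/np.tan(np.pi/6); off=O@l   # keep ledge foot at z=.045
    return e*s0+l*off+[0,0,.045],az,np.median(W[k]),k.sum(),x.max()
E
python3 - <<'E'
from meas import *
t=dict(np.load('top0.npz')); s=dict(np.load('scene0.npz'))
for n,c,bs,bb in (('top',t,(370,160,415,220),(225,118,270,188)),('scene',s,(262,172,318,215),(300,265,375,325))):
    for v in (130,190,225): print(n,v,stone(c,bs,v))
    print(n,bed(c,bb))
    # pin tip
    im,f=up(c,bb); P=pts(c)
    z=(P[...,2]>.125)&(P[...,2]<.2)&(c['pixels'].max(2)<70); x0,y0,x1,y1=bb
    w=np.zeros_like(z); w[y0:y1,x0:x1]=1; print('pin px',np.argwhere(z&w)[:,::-1].tolist())
E
```

```text
top 130 ((503.945556640625, -291.55975341796875), (140.69882202148438, 191.22560119628906), 88.01341247558594)
top 190 ((503.0718078613281, -291.8566589355469), (50.16965103149414, 120.50740814208984), 84.09549713134766)
top 225 ((503.2520751953125, -291.6494140625), (48.20096969604492, 118.28897857666016), 84.05193328857422)
top (array([0.59321653, 0.17187148, 0.045     ]), np.float64(-6.583187968115525), np.float64(0.02762336751222867), np.int64(15), np.float64(0.12202857516119678))
pin px [[245, 139], [246, 139], [243, 140], [244, 140], [245, 140], [246, 140], [242, 141], [243, 141], [244, 141], [245, 141], [243, 142], [244, 142], [245, 142], [243, 143], [244, 143]]
scene 130 ((504.4380187988281, -294.5900573730469), (57.876224517822266, 124.532470703125), 84.23859405517578)
scene 190 ((504.4967346191406, -294.68646240234375), (49.90839385986328, 118.76110076904297), 84.18175506591797)
scene 225 ((504.5249328613281, -294.8389587402344), (43.74675369262695, 114.9493408203125), 84.172119140625)
scene (array([0.59189963, 0.15910183, 0.045     ]), np.float64(-3.788181087936329), np.float64(0.030364579519670833), np.int64(12), np.float64(0.12083920484117414))
pin px [[333, 272], [334, 272], [335, 272], [333, 273], [334, 273], [335, 273], [336, 273], [332, 274], [333, 274], [334, 274], [335, 274], [331, 275], [332, 275], [333, 275], [334, 275], [335, 275], [331, 276], [332, 276], [333, 276], [334, 276], [330, 277], [331, 277], [332, 277], [333, 277], [330, 278], [331, 278], [332, 278], [333, 278], [330, 279], [331, 279], [332, 279], [331, 280], [332, 280]]
```

```bash
python3 - <<'E'
s=open('meas.py').read()
a=s.index("        xe="); b=s.index("    return e*s0+l*off")
s=s[:a]+'''        ok=np.nonzero(abs(y-np.median(Y))<.008)[0]; ok=ok[np.argsort(x[ok])]; i=ok[int(.004*len(ok))]
        lo=cast(c,uv[i:i+1],np.array([0,0,1.]),.045)[0]
        O=O+l*np.polyval(p,0); az+=np.degrees(np.arctan(p[0]/np.cos(np.pi/6)))
        a=np.radians(az); e=np.array([np.cos(a),np.sin(a),0]); l=np.array([-e[1],e[0],0])
        s0=lo@e; off=O@l
'''+s[b:]
open('meas.py','w').write(s)
E
cat > run.py <<'E'
from meas import *
t=dict(np.load('top0.npz')); s=dict(np.load('scene0.npz'))
for n,c,bb in (('top',t,(225,118,270,188)),('scene',s,(300,265,375,325))):
    print(n,bed(c,bb))
# pin tip top by two-view triangulation
def tri(pt,ps):
    o1,d1=ray(t,[pt]);o2,d2=ray(s,[ps]); A=np.c_[d1[0],-d2[0]]; k,_,_,_=np.linalg.lstsq(A,o2-o1,rcond=None)
    a=o1+k[0]*d1[0]; b=o2+k[1]*d2[0]; return (a+b)/2,np.linalg.norm(a-b)
print(tri([245,140.5],[334.7,273]))
for az in (-5.5,):
    a=np.radians(az); e=np.array([np.cos(a),np.sin(a),0]); l=np.array([-e[1],e[0],0])
    n=-e*.5+np.array([0,0,np.cos(np.pi/6)]); ux=e*np.cos(np.pi/6)+[0,0,.5]
    for c,nm in((t,'t'),(s,'s')):
        P=pts(c);m=(np.hypot(P[...,0]-.63,P[...,1]-.16)<.045)&(P[...,2]>.125)&(c['pixels'].max(2)<75)
        q=P[m]; print(nm,q.mean(0), q[np.argmax(q[:,2])])
    # plate right edge az check
    im,f=up(t,(228,125,266,186)); hsv=cv2.cvtColor(im,cv2.COLOR_RGB2HSV).astype(int)
    g=((hsv[...,1]<38)&(hsv[...,2]>95)).astype(np.uint8)
    k=max(cv2.findContours(g,0,1)[0],key=cv2.contourArea)[:,0]
    q=cast(t,f(k),np.array([0,0,1.]),.010); print('plate',cv2.minAreaRect((q[:,:2]*1000).astype(np.float32)))
E
python3 run.py
```

```text
top (array([0.56330143, 0.17153074, 0.045     ]), np.float64(-5.477117640964652), np.float64(0.02718866620304588), np.int64(19), np.float64(0.15110951785329457))
scene (array([0.56423683, 0.17366499, 0.045     ]), np.float64(-7.035487545263982), np.float64(0.029886162378812295), np.int64(19), np.float64(0.1596076932680526))
(array([0.6302068 , 0.14847705, 0.15101313]), np.float64(0.0037491356326781315))
t [0.63045348 0.15019574 0.14977971] [0.62830254 0.15195918 0.15744638]
s [0.63627535 0.15084991 0.14570269] [0.63141463 0.15429111 0.15903834]
plate ((630.303466796875, 164.63729858398438), (94.20110321044922, 188.72903442382812), 84.5108642578125)
```

The geometry agrees with the given sizes:
- Bed origin is about (0.5637, 0.171, 0.045), azimuth -5.5°.
- The pin end comes out 63 mm above the bed face (61 expected), so the keeper is at about 0.45 rad.
- The pale stone is at (0.5038, -0.2932), long axis at -5.9°.

Next I'll go above the pin with the tool square to the bed.

```bash
cat > plan.py <<'E'
from meas import *
O=np.array([.5637,.171,.045]); az=np.radians(-5.5)
e=np.array([np.cos(az),np.sin(az),0]); l=np.array([-e[1],e[0],0])
ux=e*np.cos(np.pi/6)+[0,0,.5]; n=-e*.5+np.array([0,0,np.cos(np.pi/6)])
B=np.c_[ux,l,n]; RB=np.c_[ux,-l,-n]
def down(a): a=np.radians(a); x=np.array([np.cos(a),np.sin(a),0]); return np.c_[x,[x[1],-x[0],0],[0,0,-1]]
def row(tip,Rg,off=.173):
    """tip: world point for the point `off` ahead of TCP"""
    s=manip.get_state(); R0=R.from_quat(np.roll(s['orientation'],-1)).as_matrix()
    g=np.asarray(tip)-off*Rg[:,2]
    d=R0.T@(g-s['tool_pos']); w=R.from_matrix(R0.T@Rg).as_rotvec()
    print('tcp',g.round(3),'row',*(d/.6).round(4),*(w/2/np.pi).round(4),'| mm',np.linalg.norm(d)*1000,'deg',np.degrees(np.linalg.norm(w)))
def bed_row(x,y,z,off=.173): row(O+B@(np.array([x,y,z])/1000),RB,off)
def tip():
    s=manip.get_state(); R0=R.from_quat(np.roll(s['orientation'],-1)).as_matrix()
    q=s['tool_pos']+.173*R0[:,2]; print('tip world',q.round(4),'bed mm',(B.T@(q-O)*1000).round(1),'F',s['force'].round(1),'q',s['qpos'].round(2),'open',s['opening'],s['grasp_force'],s['clock'])
E
python3 -c "
from plan import *
bed_row(112,-13,110)"
```

```text
tcp [0.518 0.162 0.346] row 0.8945 -0.9445 0.0977 -0.0233 0.0813 0.0859 | mm 782.6784175761213 deg 43.3852145356158
```

Call:
step_arm(commands="0.8945 -0.9445 0.0977 -0.0233 0.0813 0.0859 40;0.8945 -0.9445 0.0977 -0.0233 0.0813 0.0859 40;0.8945 -0.9445 0.0977 -0.0233 0.0813 0.0859 40;0.8945 -0.9445 0.0977 -0.0233 0.0813 0.0859 40;0.8945 -0.9445 0.0977 -0.0233 0.0813 0.0859 40;0.8945 -0.9445 0.0977 -0.0233 0.0813 0.0859 40;0.8945 -0.9445 0.0977 -0.0233 0.0813 0.0859 40;0.8945 -0.9445 0.0977 -0.0233 0.0813 0.0859 40", force=40)

```text
clock: 0.77
tool_pos: [0.3845, -0.2642, 0.3792]
orientation: [0.013, 0.965, -0.048, 0.259]
force: [0.4, -0.2, -0.6]
opening: 0.04
grasp_force: 0.0
```

```bash
python3 -c "
from plan import *
tip();bed_row(112,-13,110)"
```

```text
tip world [ 0.4707 -0.2728  0.2295] bed mm [  48.9 -450.7  184.8] F [ 0.4 -0.2 -0.6] q [ 0.83  0.19 -0.27  2.2  -0.58  0.34 -0.58] open 0.04004743474839403 0.0 0.7667
tcp [0.518 0.162 0.346] row 0.1037 -0.7294 0.1234 0.0003 -0.0002 -0.0004 | mm 448.2151932047445 deg 0.1768416370615299
```

Call:
step_arm(commands="0.1037 -0.7294 0.1234 0 0 0 40;0.1037 -0.7294 0.1234 0 0 0 40;0.1037 -0.7294 0.1234 0 0 0 40;0.1037 -0.7294 0.1234 0 0 0 40;0.1037 -0.7294 0.1234 0 0 0 40;0.1037 -0.7294 0.1234 0 0 0 40;0.1037 -0.7294 0.1234 0 0 0 40;0.1037 -0.7294 0.1234 0 0 0 40")

```text
clock: 1.43
tool_pos: [0.4544, -0.0507, 0.3644]
orientation: [0.014, 0.965, -0.046, 0.257]
force: [-0.3, -0.6, -0.0]
opening: 0.0401
grasp_force: 0.0
```

```bash
python3 -c "
from plan import *
tip();bed_row(112,-13,110)"
```

```text
tip world [ 0.5398 -0.0593  0.2142] bed mm [  83.2 -231.6  147.4] F [-0.3 -0.6 -0. ] q [ 0.    0.17 -0.01  2.27  0.29  0.19 -1.94] open 0.04005832962490886 0.0 1.4333
tcp [0.518 0.162 0.346] row 0.0474 -0.3637 0.0612 0.0004 0.0006 0.0001 | mm 223.10158625091753 deg 0.2662541618675441
```

Call:
step_arm(commands="0.0474 -0.3637 0.0612 0 0 0 40;0.0474 -0.3637 0.0612 0 0 0 40;0.0474 -0.3637 0.0612 0 0 0 40;0.0474 -0.3637 0.0612 0 0 0 40;0.0474 -0.3637 0.0612 0 0 0 40;0.0474 -0.3637 0.0612 0 0 0 40;0.0474 -0.3637 0.0612 0 0 0 40;0.0474 -0.3637 0.0612 0 0 0 40")

```text
clock: 2.1
tool_pos: [0.5181, 0.165, 0.3457]
orientation: [0.013, 0.965, -0.043, 0.257]
force: [0.2, -1.2, -1.0]
opening: 0.0398
grasp_force: 0.0
```

```bash
python3 -c "
from plan import *
tip();bed_row(112,-13,85)
c=cam('scene');cv2.imwrite('pics/s1.png',cv2.resize(c['pixels'][180:340,230:430],None,fx=3.5,fy=3.5)[...,::-1])"
```

```text
tip world [0.6036 0.1569 0.1956] bed mm [110.8 -10.2 109.9] F [ 0.2 -1.2 -1. ] q [-0.7   0.36  0.27  2.08  0.58  0.31 -2.65] open 0.03979544502485691 0.0 2.1
tcp [0.531 0.161 0.324] row 0.0009 0.0044 0.0415 -0.0001 0.0006 0.0009 | mm 25.01770375140057 deg 0.40751863358188983
```

View pics/s1.png

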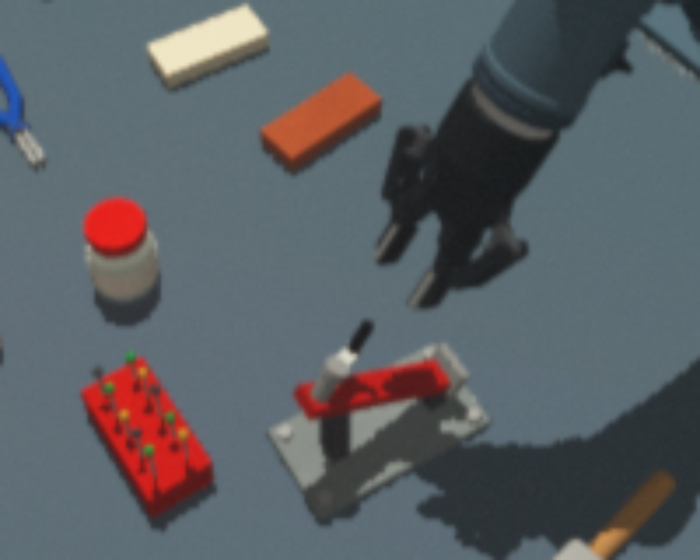

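Gripper tips in the crop are at (385,255) and (420,300), lined up with the pin axis at (365,325). Joint 7 is near its limit, so I'll take the half-turn grasp instead, rotating in steps.

Call:
step_arm(commands="0 0 0 0 0 0.15 40;0 0 0 0 0 0.15 40;0 0 0 0 0 0.15 40")

```text
clock: 2.4
tool_pos: [0.518, 0.1587, 0.3464]
orientation: [-0.035, 0.939, -0.23, 0.254]
force: [0.7, 0.2, -0.4]
opening: 0.04
grasp_force: 0.0
```

```bash
python3 -c "
from plan import *
tip()
c=cam('scene')
for o in (.16,.166,.173,.186):
  print(o,proj(c,O+B@np.array([.1108,-.0102,.1099+.173-o])))"
```

```text
tip world [0.6034 0.1498 0.1962] bed mm [111.6 -17.3 110.2] F [ 0.7  0.2 -0.4] q [-0.89  0.39  0.53  2.1   0.27  0.27 -2.74] open 0.03998053028063648 0.0 2.4
0.16 [346.48617692 257.44524514]
0.166 [345.45077478 259.04821356]
0.173 [344.25025089 260.9068169 ]
0.186 [342.04171812 264.32597949]
```

```bash
sed -i 's/RB=np.c_\[ux,-l,-n\]/RB=np.c_[-ux,l,-n]/' plan.py; echo ok
```

```text
ok
```

Call:
step_arm(commands="0 0 0 0 0 -0.45 40;0 0 0 0 0 -0.45 40;0 0 0 0 0 -0.45 40;0 0 0 0 0 -0.45 40;0 0 0 0 0 -0.45 40;0 0 0 0 0 -0.45 40;0 0 0 0 0 -0.45 40;0 0 0 0 0 -0.45 40")

```text
clock: 3.12
tool_pos: [0.518, 0.1595, 0.3464]
orientation: [0.094, 0.932, 0.256, 0.239]
force: [-0.1, 0.4, 0.1]
opening: 0.0401
grasp_force: 0.0
```

Call:
step_arm(commands="0 0 0 0 0 -0.3 40;0 0 0 0 0 -0.3 40;0 0 0 0 0 -0.3 40;0 0 0 0 0 -0.3 40;0 0 0 0 0 -0.3 40;0 0 0 0 0 -0.3 40;0 0 0 0 0 -0.3 40;0 0 0 0 0 -0.3 40")

```text
clock: 3.78
tool_pos: [0.5181, 0.1595, 0.3465]
orientation: [0.197, 0.695, 0.671, 0.165]
force: [0.2, -0.6, -0.1]
opening: 0.0398
grasp_force: 0.0
```

```bash
python3 -c "
from plan import *
tip();bed_row(111,-13,85)"
```

```text
tip world [0.6036 0.1505 0.1964] bed mm [111.8 -16.6 110.3] F [ 0.2 -0.6 -0.1] q [-0.48  0.35  0.02  2.07  0.79  0.37 -1.19] open 0.03979857057558878 0.0 3.7833
tcp [0.53  0.161 0.324] row 0.005 -0.0018 0.0421 -0.0009 0.0001 -0.2402 | mm 25.446188791319212 deg 86.45703641202923
```

Finish the half turn in place (13 rows), then descend.

Call:
step_arm(commands="0 0 0 0 0 -0.2402 40;0 0 0 0 0 -0.2402 40;0 0 0 0 0 -0.2402 40;0 0 0 0 0 -0.2402 40;0 0 0 0 0 -0.2402 40;0 0 0 0 0 -0.2402 40;0 0 0 0 0 -0.2402 40;0 0 0 0 0 -0.2402 40")

```text
clock: 4.45
tool_pos: [0.5181, 0.1595, 0.3465]
orientation: [0.252, 0.288, 0.922, 0.051]
force: [0.1, 0.3, -0.2]
opening: 0.0398
grasp_force: 0.0
```

Call:
step_arm(commands="0 0 0 0 0 -0.085 40;0 0 0 0 0 -0.085 40;0 0 0 0 0 -0.085 40;0 0 0 0 0 -0.085 40;0 0 0 0 0 -0.085 40;0 0 0 0 0 -0.085 40")

```text
clock: 4.95
tool_pos: [0.5182, 0.1595, 0.3465]
orientation: [0.257, 0.037, 0.966, -0.017]
force: [0.4, 0.4, -1.0]
opening: 0.0398
grasp_force: 0.0
```

```bash
python3 -c "
from plan import *
tip();bed_row(111,-13,40)"
```

```text
tip world [0.6038 0.1505 0.1964] bed mm [111.9 -16.6 110.2] F [ 0.4  0.4 -1. ] q [-0.23  0.37 -0.28  2.06  0.97  0.46  0.2 ] open 0.03984498168631242 0.0 4.95
tcp [0.552 0.159 0.285] row 0.002 0.0052 0.117 -0.0007 -0.0005 0.0031 | mm 70.27956314646542 deg 1.162748744067343
```

Call:
step_arm(commands="0.002 0.0052 0.03 -0.0007 -0.0005 0.0031 40;0.002 0.0052 0.06 -0.0007 -0.0005 0.0031 40;0.002 0.0052 0.09 -0.0007 -0.0005 0.0031 40;0.002 0.0052 0.117 -0.0007 -0.0005 0.0031 40;0.002 0.0052 0.117 -0.0007 -0.0005 0.0031 40")

```text
clock: 5.37
tool_pos: [0.5522, 0.1593, 0.2825]
orientation: [0.257, 0.047, 0.965, -0.013]
force: [0.5, -0.5, -0.3]
opening: 0.0401
grasp_force: 0.0
```

```bash
python3 -c "
from plan import *
tip();bed_row(124,-48,40)
c=cam('scene');cv2.imwrite('pics/s2.png',cv2.resize(c['pixels'][220:330,270:390],None,fx=5,fy=5)[...,::-1])"
```

```text
tip world [0.6379 0.1509 0.1325] bed mm [109.3 -12.9  37.9] F [ 0.5 -0.5 -0.3] q [-0.3   0.51 -0.16  2.02  1.17  0.36 -0.02] open 0.04011863306571966 0.0 5.3667
tcp [0.56  0.123 0.291] row -0.0237 -0.0587 -0.0036 -0.0002 -0.0005 -0.0003 | mm 38.06949830165706 deg 0.21583030411843854
```

View pics/s2.png

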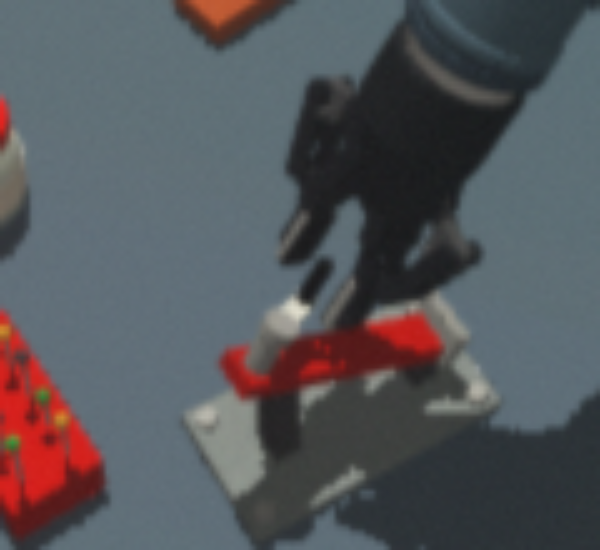

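The pin (318,280) stands between the fingers (290,250 and 340,305). I'll raise slightly, close on it, then swing along the arc.

```bash
python3 -c "
from plan import *
bed_row(111,-13,45)"
```

```text
tcp [0.55  0.159 0.289] row -0.0014 -0.0012 -0.0099 -0.0 -0.0004 -0.0003 | mm 6.020904803291567 deg 0.16795317073015234
```

Call:
step_arm(commands="-0.0014 -0.0012 -0.0099 0 -0.0004 -0.0003 40;-0.0014 -0.0012 -0.0099 0 -0.0004 -0.0003 40;-0.0014 -0.0012 -0.0099 0 -0.0004 -0.0003 5;-0.0014 -0.0012 -0.0099 0 -0.0004 -0.0003 5;-0.0014 -0.0012 -0.0099 0 -0.0004 -0.0003 5;-0.0014 -0.0012 -0.0099 0 -0.0004 -0.0003 5;-0.0014 -0.0012 -0.0099 0 -0.0004 -0.0003 5;-0.0014 -0.0012 -0.0099 0 -0.0004 -0.0003 5", force=20)

```text
clock: 6.08
tool_pos: [0.5496, 0.1602, 0.2907]
orientation: [0.26, 0.046, 0.965, -0.012]
force: [-6.0, -2.8, 6.8]
opening: 0.0087
grasp_force: 21.2
```

```bash
python3 -c "
from plan import *
tip()
for p in ((115,-19.3),(120.5,-24.4),(127,-28),(134.4,-29.8)): bed_row(*p,45)"
```

```text
tip world [0.636  0.152  0.1411] bed mm [112.  -11.9  46.3] F [-6.  -2.8  6.8] q [-0.3   0.49 -0.17  2.03  1.15  0.37  0.  ] open 0.00872250706544992 21.208954453468323 6.0833
tcp [0.552 0.153 0.291] row -0.0057 -0.012 0.0022 0.0001 0.0004 -0.0 | mm 8.085438923808411 deg 0.1400171569646433
tcp [0.557 0.147 0.294] row -0.0149 -0.0205 0.0022 0.0001 0.0004 -0.0 | mm 15.259403470971153 deg 0.1400171569646433
tcp [0.562 0.143 0.297] row -0.0257 -0.0265 0.0022 0.0001 0.0004 -0.0 | mm 22.197992976744043 deg 0.1400171569646433
tcp [0.568 0.141 0.301] row -0.038 -0.0295 0.0022 0.0001 0.0004 -0.0 | mm 28.92042516732892 deg 0.1400171569646433
```

Call:
step_arm(commands="-0.0057 -0.012 -0.002 0 0 0 5;-0.0149 -0.0205 -0.002 0 0 0 5;-0.0257 -0.0265 -0.002 0 0 0 5;-0.038 -0.0295 -0.002 0 0 0 5;-0.038 -0.0295 -0.002 0 0 0 5;-0.038 -0.0295 -0.002 0 0 0 5")

```text
clock: 6.58
tool_pos: [0.5674, 0.1411, 0.3027]
orientation: [0.26, 0.046, 0.965, -0.011]
force: [3.2, -0.3, -2.4]
opening: 0.0088
grasp_force: 20.2
```

```bash
python3 -c "
from plan import *
tip();bed_row(138,-30,120)
c=cam('scene');a=cv2.resize(c['pixels'][220:330,270:390],None,fx=3.3,fy=3.3)
cv2.imwrite('pics/s3.png',a[...,::-1])"
```

```text
tip world [0.6538 0.1332 0.153 ] bed mm [134.9 -29.   46.9] F [ 3.2 -0.3 -2.4] q [-0.22  0.49 -0.2   1.99  1.08  0.37  0.13] open 0.00880025757892729 20.21644413471222 6.5833
tcp [0.534 0.144 0.368] row -0.0061 -0.0007 -0.1218 0.0004 0.0003 -0.0 | mm 73.18269229827735 deg 0.17934593261369464
```

View pics/s3.png

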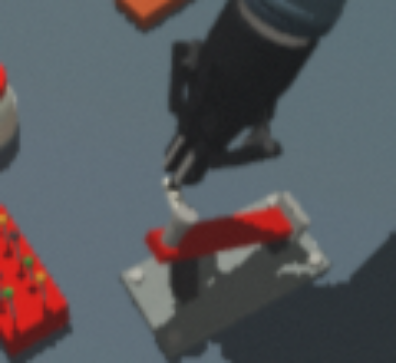

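The keeper is swung aside; its arm end now shows at (170,180) in the crop. Next I'll release and back off along the pin.

Call:
step_arm(commands="0 0 0 0 0 0 26;0 0 0 0 0 0 26;0 0 0 0 0 0 26;0 0 -0.03 0 0 0 26;0 0 -0.06 0 0 0 26;0 0 -0.1218 0 0 0 26;0 0 -0.16 0 0 0 26;0 0 -0.16 0 0 0 26")

```text
clock: 7.3
tool_pos: [0.5185, 0.1469, 0.39]
orientation: [0.262, 0.045, 0.964, -0.01]
force: [0.8, 1.2, -0.7]
opening: 0.0259
grasp_force: 0.0
```

```bash
python3 -c "
from plan import *
tip();row([.5038,-.2932,.10],down(174.1))
c=cam('scene');np.savez('s4.npz',**c);t=cam('top');np.savez('t4.npz',**t)
P=pts(c);m=(np.hypot(P[...,0]-.655,P[...,1]-.13)<.04)&(P[...,2]>.14)&(P[...,2]<.2)&(c['pixels'].max(2)<75);q=P[m];q=q[np.argsort(-q[:,2])][:8]
print((B.T@(q-O).T*1000).round(0).T.tolist())"
```

```text
tip world [0.6059 0.1394 0.2408] bed mm [136.9 -27.4 147.1] F [ 0.8  1.2 -0.7] q [-0.13  0.29 -0.35  2.04  0.83  0.5   0.35] open 0.025932572676128057 0.0 7.3
tcp [ 0.504 -0.293  0.273] row 0.0597 -0.7334 0.1874 0.0011 0.0845 0.0014 | mm 455.6037081296763 deg 30.442203656893778
[[131.0, -31.0, 64.0], [135.0, -29.0, 62.0], [133.0, -32.0, 62.0], [132.0, -28.0, 63.0], [133.0, -26.0, 62.0], [135.0, -32.0, 60.0], [129.0, -28.0, 63.0], [135.0, -25.0, 59.0]]
```

Call:
step_arm(commands="0.0597 -0.7334 0.12 0.0011 0.0845 0.0014 80;0.0597 -0.7334 0.12 0.0011 0.0845 0.0014 80;0.0597 -0.7334 0.12 0.0011 0.0845 0.0014 80;0.0597 -0.7334 0.12 0.0011 0.0845 0.0014 80;0.0597 -0.7334 0.12 0.0011 0.0845 0.0014 80;0.0597 -0.7334 0.12 0.0011 0.0845 0.0014 80;0.0597 -0.7334 0.12 0.0011 0.0845 0.0014 80;0.0597 -0.7334 0.12 0.0011 0.0845 0.0014 80")

```text
clock: 8.07
tool_pos: [0.4945, -0.1537, 0.3289]
orientation: [-0.004, 0.053, 0.999, -0.001]
force: [1.8, -0.2, -0.1]
opening: 0.0803
grasp_force: 0.0
```

```bash
python3 -c "
from plan import *
tip();row([.5038,-.2932,.09],down(174.1))"
```

```text
tip world [ 0.4931 -0.1541  0.1559] bed mm [  21.6 -330.3  115.6] F [ 1.8 -0.2 -0.1] q [ 0.58  0.46 -0.47  1.93  0.28  0.83  1.43] open 0.08032702523299035 0.0 8.0667
tcp [ 0.504 -0.293  0.263] row -0.0409 -0.2292 0.1101 -0.0004 -0.0012 -0.0005 | mm 154.53520688891723 deg 0.49494791604279675
```

Call:
step_arm(commands="-0.0409 -0.2292 0.1101 -0.0004 -0.0012 -0.0005 75;-0.0409 -0.2292 0.1101 -0.0004 -0.0012 -0.0005 75;-0.0409 -0.2292 0.1101 -0.0004 -0.0012 -0.0005 75;-0.0409 -0.2292 0.1101 -0.0004 -0.0012 -0.0005 75;-0.0409 -0.2292 0.1101 -0.0004 -0.0012 -0.0005 75;-0.0409 -0.2292 0.1101 -0.0004 -0.0012 -0.0005 75")

```text
clock: 8.57
tool_pos: [0.5035, -0.2924, 0.2624]
orientation: [-0.001, 0.053, 0.999, 0.0]
force: [0.6, 1.4, 0.7]
opening: 0.0751
grasp_force: 0.0
```

```bash
python3 -c "
from plan import *
tip();row([.5038,-.2932,.0],down(174.1))"
```

```text
tip world [ 0.5032 -0.2923  0.0894] bed mm [   8.5 -467.    46.3] F [0.6 1.4 0.7] q [ 0.74  0.65 -0.39  1.8   0.34  0.77  1.63] open 0.07505919087921671 0.0 8.5667
tcp [ 0.504 -0.293  0.173] row -0.0009 -0.0013 0.149 0.0 -0.0003 -0.0004 | mm 89.38330878451639 deg 0.18815458172880972
```

Call:
step_arm(commands="-0.0009 -0.0013 0.06 0 0 0 75;-0.0009 -0.0013 0.11 0 0 0 75;-0.0009 -0.0013 0.15 0 0 0 75;-0.0009 -0.0013 0.152 0 0 0 75;-0.0009 -0.0013 0.152 0 0 0 75")

```text
clock: 8.98
tool_pos: [0.5052, -0.2897, 0.1729]
orientation: [-0.0, 0.05, 0.999, 0.001]
force: [0.6, -0.6, 0.4]
opening: 0.0748
grasp_force: 0.0
```

Call:
step_arm(commands="0 0 0 0 0 0 40;0 0 0 0 0 0 40;0 0 0 0 0 0 40;0 0 0 0 0 0 40;0 0 0 0 0 0 40;0 0 0 0 0 0 40;0 0 0 0 0 0 40", force=50)

```text
clock: 9.57
tool_pos: [0.5064, -0.2917, 0.176]
orientation: [0.003, 0.051, 0.999, -0.001]
force: [-0.7, -0.1, 6.7]
opening: 0.049
grasp_force: 53.2
```

```bash
python3 -c "
from plan import *
tip()"
```

```text
tip world [ 0.5073 -0.2921  0.003 ] bed mm [ -31.2 -466.4  -30.5] F [-0.7 -0.1  6.7] q [ 0.69  0.78 -0.33  1.81  0.41  0.61  1.58] open 0.04895740815968153 53.23840320110321 9.5667
```

Gripped (opening 49 mm, 53 N). Now lift.

Call:
step_arm(commands="0 0 -0.06 0 0 0 40;0 0 -0.12 0 0 0 40;0 0 -0.18 0 0 0 40;0 0 -0.24 0 0 0 40;0 0 -0.29 0 0 0 40;0 0 -0.29 0 0 0 40")

```text
clock: 10.07
tool_pos: [0.5069, -0.292, 0.3552]
orientation: [0.006, 0.051, 0.999, -0.003]
force: [0.8, -0.4, -2.3]
opening: 0.049
grasp_force: 54.4
```

```bash
python3 -c "
from plan import *
tip();bed_row(64.5,0,90,.176)"
```

```text
tip world [ 0.5091 -0.293   0.1822] bed mm [  60.  -467.1  123.8] F [ 0.8 -0.4 -2.3] q [ 0.78  0.52 -0.45  1.75  0.28  0.92  1.69] open 0.04898208817319942 54.40932333469391 10.0667
tcp [0.487 0.178 0.308] row 0.114 0.7768 0.074 -0.001 -0.0813 -0.0007 | mm 473.1704474064889 deg 29.2636528256219
```

Call:
step_arm(commands="0.114 0.7768 0.03 -0.001 -0.0813 -0.0007 40;0.114 0.7768 0.03 -0.001 -0.0813 -0.0007 40;0.114 0.7768 0.03 -0.001 -0.0813 -0.0007 40;0.114 0.7768 0.03 -0.001 -0.0813 -0.0007 40;0.114 0.7768 0.03 -0.001 -0.0813 -0.0007 40;0.114 0.7768 0.03 -0.001 -0.0813 -0.0007 40;0.114 0.7768 0.03 -0.001 -0.0813 -0.0007 40;0.114 0.7768 0.03 -0.001 -0.0813 -0.0007 40")

```text
clock: 10.73
tool_pos: [0.4924, -0.0023, 0.336]
orientation: [0.253, 0.047, 0.966, -0.01]
force: [1.4, 0.6, -2.4]
opening: 0.0487
grasp_force: 54.4
```

```bash
python3 -c "
from plan import *
tip();bed_row(64.5,0,70,.176)"
```

```text
tip world [ 0.5767 -0.0097  0.1851] bed mm [  96.3 -178.6  106.2] F [ 1.4  0.6 -2.4] q [ 0.01  0.29 -0.15  2.2   0.77  0.21  0.63] open 0.04873534957759324 54.36458230018616 10.7333
tcp [0.497 0.177 0.29 ] row 0.0564 0.2985 0.0572 0.0007 -0.0019 -0.0004 | mm 185.46272554056898 deg 0.7370997046424604
```

Call:
step_arm(commands="0.0564 0.2985 0.02 0.0007 -0.0019 -0.0004 40;0.0564 0.2985 0.02 0.0007 -0.0019 -0.0004 40;0.0564 0.2985 0.03 0.0007 -0.0019 -0.0004 40;0.0564 0.2985 0.03 0.0007 -0.0019 -0.0004 40;0.0564 0.2985 0.04 0.0007 -0.0019 -0.0004 40;0.0564 0.2985 0.057 0.0007 -0.0019 -0.0004 40;0.0564 0.2985 0.057 0.0007 -0.0019 -0.0004 40;0.0564 0.2985 0.057 0.0007 -0.0019 -0.0004 40")

```text
clock: 11.4
tool_pos: [0.4973, 0.1759, 0.2899]
orientation: [0.258, 0.046, 0.965, -0.013]
force: [-0.7, -1.3, -3.5]
opening: 0.0487
grasp_force: 54.3
```

```bash
python3 -c "
from plan import *
tip();bed_row(64.5,0,30,.176)"
```

```text
tip world [0.5832 0.1673 0.14  ] bed mm [64.6 -1.8 72.4] F [-0.7 -1.3 -3.5] q [-0.59  0.44  0.09  2.14  1.11  0.28 -0.08] open 0.04868166854245649 54.305264353752136 11.4
tcp [0.517 0.176 0.256] row 0.0004 0.0027 0.0656 -0.0003 -0.0002 0.0002 | mm 39.42041003985788 deg 0.14509542769642347
```

Call:
step_arm(commands="0.0004 0.0027 0.033 -0.0003 -0.0002 0.0002 40;0.0004 0.0027 0.0656 -0.0003 -0.0002 0.0002 40;0.0004 0.0027 0.0656 -0.0003 -0.0002 0.0002 40;0.0004 0.0027 0.0656 -0.0003 -0.0002 0.0002 40")

```text
clock: 11.73
tool_pos: [0.5173, 0.174, 0.2562]
orientation: [0.259, 0.048, 0.965, -0.013]
force: [1.0, 0.7, -1.9]
opening: 0.0485
grasp_force: 54.2
```

```bash
cat > chk.py <<'E'
from plan import *
import sys
tip()
ims=[]
for n,b in(('top',(215,110,275,190)),('scene',(300,240,390,330))):
    c=cam(n); np.savez(n+sys.argv[1],**c); P=pts(c); q=(P-O)@B*1000
    hsv=cv2.cvtColor(c['pixels'],cv2.COLOR_RGB2HSV).astype(int)
    m=np.zeros((400,640),bool); x0,y0,x1,y1=b; m[y0:y1,x0:x1]=1
    k=m&(hsv[...,1]>15)&(hsv[...,1]<110)&(hsv[...,0]>10)&(hsv[...,0]<35)&(hsv[...,2]>130)&(abs(q[...,1])<50)&(q[...,2]>5)&(q[...,2]<90)&(q[...,0]>-20)&(q[...,0]<140)
    v=q[k]; print(n,k.sum(),'pct x',np.percentile(v[:,0],[1,99]).round(1),'y',np.percentile(v[:,1],[1,50,99]).round(1),'z',np.percentile(v[:,2],[5,50,95]).round(1))
    a=c['pixels'][y0:y1,x0:x1]; ims.append(cv2.resize(a,(390,390*a.shape[0]//a.shape[1])))
h=max(i.shape[0] for i in ims); o=np.zeros((h,780,3),np.uint8)
for i,a in enumerate(ims): o[:a.shape[0],390*i:390*i+390]=a
cv2.imwrite(f'pics/chk{sys.argv[1]}.png',o[...,::-1])
E
python3 chk.py a; python3 -c "
from plan import *
bed_row(64.5,0,12,.176)"
```

```text
tip world [0.6035 0.1656 0.1064] bed mm [65.4 -1.6 33.1] F [ 1.   0.7 -1.9] q [-0.61  0.53  0.15  2.11  1.29  0.22 -0.26] open 0.04849801970773927 54.2128050327301 11.7333
top 375 pct x [  3.5 133.8] y [-26.2  -5.1  22.3] z [36.2 51.2 56.4]
scene 367 pct x [ 46.5 138.6] y [-32.1  -0.5  23.3] z [33.7 52.9 55.4]
tcp [0.526 0.175 0.24 ] row 0.0021 0.001 0.0316 0.0002 0.0003 -0.0004 | mm 19.02302549836942 deg 0.1762358668677755
```

View pics/chka.png

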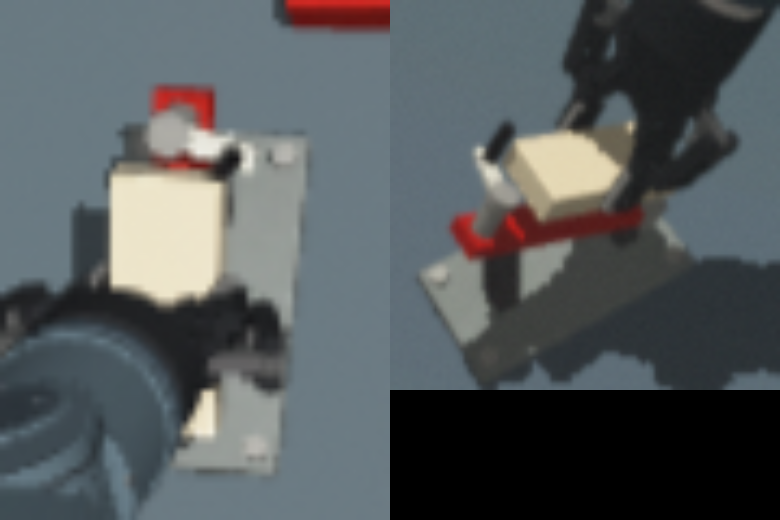

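In both views the stone is square over the bed, about 1.7 mm to the -y side. Its lower end is about 3 mm up-slope of the ledge, and the keeper pin stands clear. I'll lower it, correcting sideways.

Call:
step_arm(commands="0.0021 0.0024 0.016 0.0002 0.0003 -0.0004 40;0.0021 0.0024 0.0316 0.0002 0.0003 -0.0004 40;0.0021 0.0024 0.0336 0.0002 0.0003 -0.0004 40;0.0021 0.0024 0.0336 0.0002 0.0003 -0.0004 40")

```text
clock: 12.17
tool_pos: [0.5265, 0.1759, 0.2387]
orientation: [0.258, 0.046, 0.965, -0.013]
force: [0.4, -0.9, -2.5]
opening: 0.0488
grasp_force: 54.2
```

```bash
python3 -c "
from plan import *
tip();bed_row(64.5,0,0,.176)"
```

```text
tip world [0.6126 0.1676 0.0889] bed mm [64.4  1.3 13.5] F [ 0.4 -0.9 -2.5] q [-0.59  0.57  0.13  2.09  1.41  0.21 -0.37] open 0.04879828683279582 54.20663774013519 12.1667
tcp [0.532 0.174 0.23 ] row -0.0002 -0.0022 0.0175 0.0 -0.0 0.0002 | mm 10.58623999438572 deg 0.06191025823154761
```

Call:
step_arm(commands="0 -0.0015 0.004 0 0 0 40;0 -0.0015 0.008 0 0 0 40;0 -0.0015 0.012 0 0 0 40;0 -0.0015 0.014 0 0 0 40;0 -0.0015 0.014 0 0 0 40")

```text
clock: 12.58
tool_pos: [0.5307, 0.1749, 0.2307]
orientation: [0.258, 0.046, 0.965, -0.013]
force: [0.5, -0.7, -3.4]
opening: 0.0487
grasp_force: 54.3
```

```bash
python3 -c "
from plan import *
tip();bed_row(64.5,0,0,.176)"
```

```text
tip world [0.6167 0.1666 0.0809] bed mm [64.   0.7  4.5] F [ 0.5 -0.7 -3.4] q [-0.58  0.59  0.13  2.09  1.46  0.21 -0.43] open 0.048687388475868655 54.303064942359924 12.5833
tcp [0.532 0.174 0.23 ] row -0.0006 -0.0012 0.0024 -0.0 -0.0001 0.0003 | mm 1.6587228455208438 deg 0.1042660357349758
```

Call:
step_arm(commands="-0.0006 -0.001 0.0012 0 0 0 40;-0.0006 -0.001 0.0024 0 0 0 40;-0.0006 -0.001 0.0036 0 0 0 40;-0.0006 -0.001 0.0036 0 0 0 40")

```text
clock: 12.92
tool_pos: [0.5314, 0.1743, 0.23]
orientation: [0.259, 0.045, 0.965, -0.012]
force: [-11.4, -0.4, 13.3]
opening: 0.0489
grasp_force: 56.6
```

```bash
python3 -c "
from plan import *
tip()"
```

```text
tip world [0.6175 0.1661 0.0802] bed mm [64.4  0.2  3.5] F [-11.4  -0.4  13.3] q [-0.57  0.59  0.12  2.08  1.48  0.21 -0.44] open 0.048884510339854165 56.555487513542175 12.9167
```

Contact at about 17 N square to the bed, at the expected height. Ease off slightly and release.

Call:
step_arm(commands="0 0 -0.001 0 0 0 40;0 0 -0.001 0 0 0 52;0 0 -0.001 0 0 0 56;0 0 -0.001 0 0 0 62;0 0 -0.001 0 0 0 68;0 0 -0.001 0 0 0 72;0 0 -0.001 0 0 0 72")

```text
clock: 13.5
tool_pos: [0.5318, 0.1742, 0.2297]
orientation: [0.258, 0.046, 0.965, -0.013]
force: [-0.1, 0.4, -0.8]
opening: 0.0721
grasp_force: 0.0
```

Call:
step_arm(commands="0 0 -0.02 0 0 0 72;0 0 -0.06 0 0 0 72;0 0 -0.1 0 0 0 72;0 0 -0.15 0 0 0 72;0 0 -0.19 0 0 0 72;0 0 -0.19 0 0 0 72")

```text
clock: 14.0
tool_pos: [0.4744, 0.1805, 0.3319]
orientation: [0.26, 0.045, 0.964, -0.011]
force: [0.2, -0.1, -1.0]
opening: 0.0719
grasp_force: 0.0
```

```bash
python3 chk.py b
python3 - <<'E'
from plan import *
# next: open hover -y of pin
bed_row(130,-34,110)
for nm,bx in (('top',(222,115,272,190)),('scene',(300,245,385,330))):
    c=dict(np.load(nm+'b.npz')); im,f=up(c,bx); hsv=cv2.cvtColor(im,cv2.COLOR_RGB2HSV).astype(int)
    m=((hsv[...,2]>195)&(hsv[...,1]>15)&(hsv[...,1]<100)&(hsv[...,0]>10)&(hsv[...,0]<35)).astype(np.uint8)
    k=max(cv2.findContours(m,0,1)[0],key=cv2.contourArea)[:,0]
    q=(cast(c,f(k),n,n@O+.022)-O)@B*1000
    print(nm,cv2.minAreaRect(q[:,:2].astype(np.float32)))
    q=pts(c); r=(q-O)@B*1000; w=(r[...,0]>5)&(r[...,0]<115)&(abs(r[...,1])<22)&(r[...,2]>15)&(r[...,2]<30); v=r[w]
    A=np.c_[v[:,:2],np.ones(len(v))]; print(' plane',np.linalg.lstsq(A,v[:,2],rcond=None)[0],np.median(v[:,2]))
E
```

```text
tip world [0.561  0.1727 0.1824] bed mm [ 66.3   1.5 120.4] F [ 0.2 -0.1 -1. ] q [-0.49  0.33 -0.06  2.16  1.    0.39  0.03] open 0.07190986934046233 0.0 14.0
top 495 pct x [ 29.7 130.4] y [-24.3   0.8  24.8] z [15.9 21.7 27.9]
scene 482 pct x [  9.5 138.9] y [-29.4   2.8  24.4] z [18.9 23.7 32.4]
tcp [0.532 0.14  0.355] row -0.1081 -0.057 0.0127 0.0002 0.0002 0.0001 | mm 73.7256737398952 deg 0.10567439385789233
top ((73.27217864990234, 0.21285057067871094), (95.22296142578125, 49.06774139404297), 0.4329758882522583)
 plane [-2.01466183e-03 -1.57994277e-03  2.22147196e+01] 21.955288517426677
scene ((62.68440246582031, -0.9110393524169922), (119.80506134033203, 47.58857727050781), 0.30125755071640015)
 plane [-1.38993771e-03 -3.72868856e-03  2.37436370e+01] 23.70442079614041
```

View pics/chkb.png

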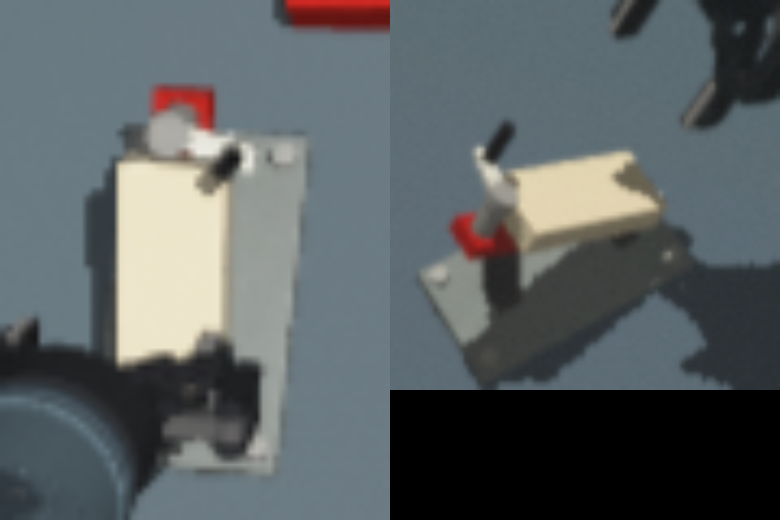

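Seated: centre x about 61–63 mm, y within 1 mm, square to 0.4°, flat. Next I'll bring the gripper over the keeper pin.

Call:
step_arm(commands="-0.111 -0.05 0 0 0 0 32;-0.111 -0.05 0 0 0 0 32;-0.111 -0.05 0 0 0 0 32;-0.111 -0.05 0 0 0 0 32;-0.111 -0.05 0 0 0 0 32")

```text
clock: 14.52
tool_pos: [0.5295, 0.144, 0.3604]
orientation: [0.257, 0.046, 0.965, -0.013]
force: [0.9, -0.2, -1.3]
opening: 0.0321
grasp_force: 0.0
```

```bash
python3 -c "
from plan import *
tip();bed_row(132.5,-29.5,47)"
```

```text
tip world [0.6153 0.1356 0.2103] bed mm [130.1 -30.3 115.8] F [ 0.9 -0.2 -1.3] q [-0.31  0.34 -0.13  2.04  0.8   0.41  0.36] open 0.03207272110910681 0.0 14.5167
tcp [0.566 0.141 0.302] row -0.0037 0.0012 0.1147 -0.0002 -0.0004 0.0002 | mm 68.85300414491296 deg 0.16216743890391602
```

Call:
step_arm(commands="-0.0037 0.0012 0.03 0 0 0 32;-0.0037 0.0012 0.06 0 0 0 32;-0.0037 0.0012 0.09 0 0 0 32;-0.0037 0.0012 0.1147 0 0 0 32;-0.0037 0.0012 0.1147 0 0 0 5;-0.0037 0.0012 0.1147 0 0 0 5;-0.0037 0.0012 0.1147 0 0 0 5;-0.0037 0.0012 0.1147 0 0 0 5", force=20)

```text
clock: 15.18
tool_pos: [0.5647, 0.1418, 0.3021]
orientation: [0.257, 0.045, 0.965, -0.013]
force: [7.8, 0.6, -15.3]
opening: 0.0088
grasp_force: 19.2
```

```bash
python3 -c "
from plan import *
tip()
for p in ((124.4,-26.7),(117.1,-21.5),(111.7,-14.4),(108.9,-7.4),(108,0),(108,1)): bed_row(*p,47)"
```

```text
tip world [0.6503 0.1336 0.152 ] bed mm [131.2 -28.9  47.8] F [  7.8   0.6 -15.3] q [-0.36  0.48 -0.03  2.    0.94  0.31  0.24] open 0.008776487480875853 19.201095700263977 15.1833
tcp [0.559 0.145 0.298] row 0.0123 0.0037 0.0014 -0.0 -0.0005 0.0004 | mm 7.781262154181966 deg 0.24402997916435845
tcp [0.553 0.15  0.294] row 0.0245 0.0124 0.0014 -0.0 -0.0005 0.0004 | mm 16.500654536792307 deg 0.24402997916435845
tcp [0.549 0.158 0.291] row 0.0335 0.0243 0.0014 -0.0 -0.0005 0.0004 | mm 24.82328808527359 deg 0.24402997916435845
tcp [0.547 0.165 0.29 ] row 0.0381 0.036 0.0014 -0.0 -0.0005 0.0004 | mm 31.448834141732192 deg 0.24402997916435845
tcp [0.547 0.173 0.29 ] row 0.0396 0.0483 0.0014 -0.0 -0.0005 0.0004 | mm 37.475561255539915 deg 0.24402997916435845
tcp [0.547 0.174 0.29 ] row 0.0396 0.05 0.0014 -0.0 -0.0005 0.0004 | mm 38.25268638831523 deg 0.24402997916435845
```

Call:
step_arm(commands="0.0123 0.0037 0.001 0 0 0 5;0.0245 0.0124 0.001 0 0 0 5;0.0335 0.0243 0.001 0 0 0 5;0.0381 0.036 0.001 0 0 0 5;0.0396 0.0483 0.001 0 0 0 5;0.0396 0.05 0.001 0 0 0 5;0.0396 0.05 0.001 0 0 0 5")

```text
clock: 15.77
tool_pos: [0.5454, 0.172, 0.2889]
orientation: [0.255, 0.046, 0.966, -0.015]
force: [-6.1, -3.6, -7.3]
opening: 0.0087
grasp_force: 20.5
```

```bash
python3 -c "
from plan import *
tip()"
```

```text
tip world [0.6305 0.1629 0.1385] bed mm [105.   -1.6  47.4] F [-6.1 -3.6 -7.3] q [-0.48  0.49  0.02  2.03  1.    0.31  0.1 ] open 0.008696614000927657 20.519732236862183 15.7667
```

Call:
step_arm(commands="-0.002 0.004 0 0 0 0 5;-0.002 0.006 0 0 0 0 5;-0.002 0.006 0 0 0 0 5")

```text
clock: 16.02
tool_pos: [0.5463, 0.1743, 0.2891]
orientation: [0.255, 0.047, 0.966, -0.016]
force: [-9.4, -5.4, -4.4]
opening: 0.0086
grasp_force: 21.0
```

Call:
step_arm(commands="0 -0.002 0 0 0 0 5;0 -0.004 0 0 0 0 28;0 -0.004 0 0 0 0 28;0 -0.004 0 0 0 0 28;0 -0.004 -0.03 0 0 0 28;0 -0.004 -0.07 0 0 0 28;0 -0.004 -0.14 0 0 0 28;-0.003 0 -0.2 0 0 0 28")

```text
clock: 16.68
tool_pos: [0.4907, 0.1826, 0.3979]
orientation: [0.258, 0.045, 0.965, -0.013]
force: [1.2, 0.1, 0.4]
opening: 0.0278
grasp_force: 0.0
```

```bash
python3 chk.py c
python3 - <<'E'
from plan import *
c=dict(np.load('scenec.npz')); r=(pts(c)-O)@B*1000
m=(r[...,2]>45)&(r[...,2]<70)&(r[...,0]>95)&(r[...,0]<150)&(abs(r[...,1])<45)
print(np.percentile(r[m],[5,50,95],axis=0).round(1).tolist(),m.sum())
im,f=up(c,(300,245,385,330)); hsv=cv2.cvtColor(im,cv2.COLOR_RGB2HSV).astype(int)
m=((hsv[...,2]>185)&(hsv[...,1]>15)&(hsv[...,1]<100)&(hsv[...,0]>10)&(hsv[...,0]<35)).astype(np.uint8)
k=max(cv2.findContours(m,0,1)[0],key=cv2.contourArea)[:,0]
print(cv2.minAreaRect(((cast(c,f(k),n,n@O+.022)-O)@B*1000)[:,:2].astype(np.float32)))
E
```

```text
tip world [0.5767 0.1744 0.248 ] bed mm [112.4   4.6 169.5] F [1.2 0.1 0.4] q [-0.4   0.25 -0.16  2.06  0.74  0.52  0.34] open 0.02780130360838281 0.0 16.6833
top 406 pct x [ -3.7 120.4] y [-24.6  -6.1  24.6] z [12.2 21.7 26.8]
scene 468 pct x [  3.5 137.3] y [-23.8   4.7  24.7] z [19.6 23.7 33.4]
[[105.6, -4.9, 48.6], [110.1, 1.2, 56.6], [113.5, 3.7, 62.6]] 25
((62.755645751953125, -0.7658061981201172), (121.6335220336914, 48.63581466674805), 0.23321381211280823)
```

View pics/chkc.png

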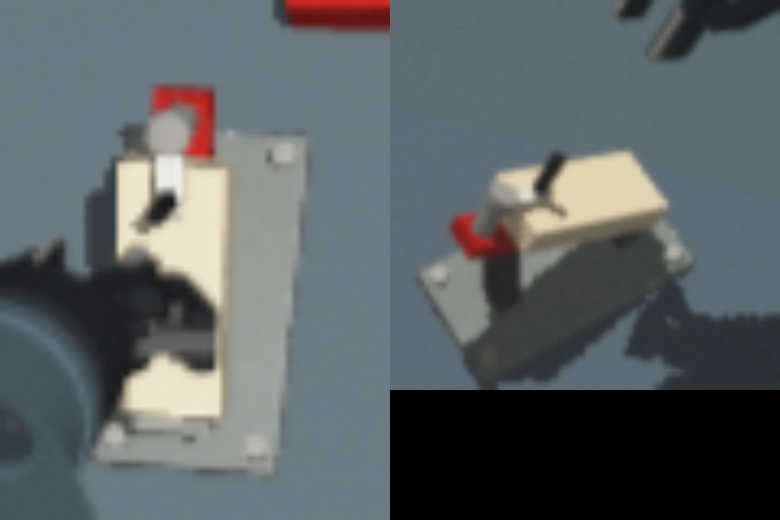

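Keeper arm lies straight over the stone's upper end (pin at y about 0). The stone is centred and against the ledge, and the gripper is clear.

```bash
python3 -c "
from station import manip
print(manip.finish_job())"
```

```text
the job is handed in; nothing more can be done
None
```

The job is handed in, with no verdict returned: the last pictures showed the pale stone flat, square and centred on the red stand's bed (lower end within about 3 mm of the ledge), the keeper closed over its upper end, and the gripper clear; I did not re-measure the bystanders.

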